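# Tell-tale check of a bag scale

## Task

Check the bag scale before the session; nothing is picked up. First push the tell-tale hand by its upright stub all the way back to zero at the left end of the arc, then press down the thumb ear on the near right corner of the tray until the black pointer stands at the index clip, keep it there a moment, and let the tray come all the way back up, so that the tell-tale hand is left standing at the index. Do not shift the index clip, and leave the bottles and the tube beside the scale where they are.

Things in the scene. Friction and masses are not known exactly. Their poses are not given: they have to be found in the camera images.
- scale: bag scale, fixed: white housing 250 mm deep, 190 mm wide, 45 mm high; steel tray 180 x 140 mm hinged along its left side, on springs, rim 123 mm above the desk; at its near left corner an upright quadrant plate facing the robot, 272 mm high at its arched top, with the arc scale. Origin: on the desk under the tray's middle; x points away from the quadrant face, y to the left, z up.
- hinge_front (a point): the axis of tray, pointer, tell-tale hand and index clip, level and along x of the scale, in the plane of the tell-tale hand, at (-112, 85, 105) mm in the scale frame. A hand at angle q (rad) leans 0.18 - q to the left of upright seen from the robot: zero is the left end of the arc, full scale (0.36) the right end, long marks every 0.06 rad.
- stub_mid (a point): middle of the upright black stub on top of the steel tell-tale hand, 190 mm from the axis: a round bar 9 mm thick that runs along the hand from 172 to 208 mm from the axis, in front of the plate and above everything else there; clear to both sides. Pushed sideways with about 0.3 N it swings the hand; friction keeps the hand where it is left.
- ear_top (a point): middle of the top of the thumb ear, a flat ribbed steel tab 42 x 46 mm on the near right corner of the tray, sticking out to the right of its rim; 123 mm above the desk at rest, 166 mm from the hinge. Goes down against springs: about 1.5 N to start, 5 to 8 N at the index, 12 N on its stop; 16.6 mm of press is 0.1 rad of pointer; springs up when let go.
- tray (a joint): tilt of the tray and angle of the thin black pointer fixed to its shaft, rad: 0 at rest, 0.36 on the stop. As the pointer rises it carries the tell-tale hand with it (0.006 rad behind), and leaves it there on the way back.
- telltale (a joint): angle of the loose steel tell-tale hand, rad: 0 is its stop at zero, over the resting pointer; it starts between 0.285 and 0.34.
- index (a joint): angle of the index clip on the same scale, rad; it starts between 0.12 and 0.22.
- pointer_tip (a point): tip of the thin black pointer, 160 mm from the axis; all three tips are given in one plane.
- telltale_tip (a point): mark point of the steel tell-tale hand, 160 mm from the axis.
- index_tip (a point): nose of the index clip, 160 mm from the axis. The clip is a small steel rider, 11 mm wide, on the arched top edge of the plate; its top is 171 mm from the axis, and it shifts if pushed.
- strip_jar: white test-strip bottle with black cap, 50 mm diameter, 133 mm high, standing left of the housing; leave alone. Origin: centre of its underside.
- drop_bottle: small white dropper bottle, 26 mm diameter, 62 mm high, standing to the right, nearer the robot than the ear; leave alone. Origin: centre of its underside.
- tube_flat: green-capped sample tube, 16 mm thick, 119 mm long, lying left of the housing; leave alone. Origin: under its middle.

How it is judged (in metres and radians):
On the way, in this order (a step that is already met when the one before it is completed fails the run):
1. the tell-tale hand is back at zero, with the tray up (value of joint telltale below 0.025 rad and value of joint tray below 0.015 rad), for 0.2 s.
2. a fingertip on the thumb ear keeps the pointer at the index (distance between pointer_tip and index_tip below 0.005 m and contact force between the fingers and ear above 1 N), for 0.3 s.
At the end, for the whole second after the job is handed in: The tell-tale hand stands at the index clip (tips within 5 mm, half a long division) and the tray is back up within 0.015 rad of rest. The index clip has not been shifted (3 mm), the two bottles and the tube not moved (30 mm) (distance between telltale_tip and index_tip below 0.005 m and value of joint tray between -0.015 and 0.015 rad); the robot touches nothing.
It fails at once if the index clip is shifted (distance of index_tip from where it was at the start of the episode above 0.003 m).
It fails at once if the strip bottle is moved or lifted (distance of strip_jar from where it was at the start of the episode above 0.03 m).
It fails at once if the dropper bottle is moved or lifted (distance of drop_bottle from where it was at the start of the episode above 0.03 m).
It fails at once if the lying tube is moved or lifted (distance of tube_flat from where it was at the start of the episode above 0.03 m).
It also fails if it takes over 51 s, if anything falls off the work surface, if the arm or the gripper's body presses on something with over 40 N, if the wrist force passes 120 N, or if a joint passes its speed limit or range.

## Robot

A 7-joint arm with a two-finger parallel gripper is mounted at the origin on a cart in front of the work surface, level with it; the furniture and walls round the work are solid. World frame = base frame: x ahead of the robot, y to its left, z up, the work surface at z = 0. Lengths are in m, angles in degrees, forces in N, time in s.
With the tool pointing down it reaches from about 0.425 to 0.875 m from the base axis. Payload 4.7 kg.
Tool frame: the origin (TCP) lies at the very end of the fingers, on their centre line; the grasp point (between the pads) lies 19 mm behind it; z points along the fingers, y is the line along which they close (so a half turn about z gives the same grasp; the last joint's range is limited). The gripper opens to 87 mm and grips with 3 to 60 N. Pads are 19 mm wide; open, the fingers measure 117 mm over their backs; the gripper's body (75 mm by 190 mm) begins 51 mm behind the grasp point.
Start: joints at [-69.036, 18.392, -4.016, 83.108, 1.295, 78.541, -3.26], TCP at [0.224, 0.61, 0.223] pointing down, gripper open.
Joint ranges: [-163.93, 163.93], [-17.29, 119.83], [-79.2, 71.16], [3.27, 140.29], [-89.18, 269.18], [5.43, 117.66], [-154.24, 154.24]. Speed limits (degrees/s): [147.25, 147.25, 180, 180, 180, 180, 180].

## Interface

Orientations are given as [roll, pitch, yaw] about the fixed x, y, z axes, in that order (R = Rz(yaw) Ry(pitch) Rx(roll)).
In Python, from cell import get_obs, read_camera, sign_off, silhouettes gives the robot as it stands.
- The arm moves only by the tool play_rows, never from a script. Its argument "steps" is a list that holds one entry, the list of rows, each a list of 7 numbers: the shift along the tool's x, y, z in m, then the turn, a rotation vector about the tool's x, y, z in rad, then the finger opening in m, from 0 to 0.087. A call has 1 to 12 rows; each row shifts and turns the commanded pose from where the row before left it, along the tool's axes as they then stand; what a row does not reach is not made up. A row lasts 1/10 s, in which the tool goes at most 50 mm and 8.59 degrees, less where a joint would pass 70% of its speed; a pose out of reach is approached as far as the arm can. A call is refused whole if a number of a shift passes 0.05 or a number of a turn 0.15, either way. A call with a gripper value outside its range is refused whole. The fingers move at their own pace and stop on an object; "force" is the grip in N (left out, the last holds). Time passes only in rows, so rows that do not move let the fingers close. It gives the time, the measured TCP pose, the force, the opening and the grip force at its end, in the units of the state.
- get_obs(): the state, without advancing time (a new reading comes with each control period).
- read_camera(name): name is "scene" or "top"; returns a dict with "frame" (400x640x3 uint8, red, green, blue), "intrinsics" (3x3 intrinsics, pixels), "k1" (the pictures are not rectified: a ray, as slopes to the right and down, at radius r is drawn at 1 + k1 r^2 times it, then the intrinsics apply), "view" (4x4, takes a point from world to camera coordinates). Camera axes: x right, y up, looking along -z (the intrinsics and any distortion apply to the point x, -y, -z); pixel columns grow to the right and rows downward; lengths in m; the calibration is good to about 2 mm. A picture is of the moment at which its call begins. There is no depth.
- sign_off(): hands the job in; it is judged then, once.
Trained networks look in the newest picture that a camera, given by its name, has taken for a name from the list of things; names that differ only in an ending like _2 or _b are one class to them, and where a whole thing is asked for, a point or a joint stands for the part that bears it (a point fixed in the world has none). Each returns a list of dicts, best first, with "p" (0 to 1); they miss things now and then, are a little off and sometimes report something else, mostly with a low value. They report only what shows in the picture. A call takes as long as a camera call.
- silhouettes(camera, name): "pixels" (400x640 bool, what is visible of it) and "extent" ([left, top, right, bottom] in pixels, round what is visible of it).
The state is a dict: "time_s": time; "qpos": joint angles; "joint_velocities": joint speeds; "effort": joint torques, N m; "tool_pos": TCP position; "tool_rot": TCP orientation; "force": force on the tool from outside, world axes, zero at the start; "wrist_torque": the same for the moment, N m; "grip_width": finger opening in m; "grasp_force": force on a finger pad.
Only numpy, scipy, OpenCV 4.12 (cv2) and the standard library are available. Lean on these libraries where they do the work, as an engineer would, in place of code of your own. Each camera call takes 0.05 s, during which the arm holds its last target. There are 200 camera calls.

## Working session

There is one attempt and no reset: what is moved stays moved. The work goes in short steps, Python scripts to look and compute and a tool call to move; the robot and the scene stay as the last step left them, time stands still between calls to the robot, and variables do not carry over. Pictures are saved under pics/ and viewed, at most 10 in all, crops included, and the job is handed in when it is done.

Besides the shell and the picture viewer there is one more tool, called after "Call:" as name(argument=value, ...) on one line, values as JSON. play_rows: Moves the arm, as the interface text tells. Its arguments: {"type":"object","properties":{"steps":{"type":"array","items":{"type":"array","items":{"type":"array","items":{"type":"number"}}}},"force":{"type":"number"}},"required":["steps"]}

```bash
mkdir -p pics; cat > h.py <<'E'
import numpy as np, cv2
from cell import *
def cam(n):
    c=read_camera(n); return c
def proj(c,P):
    P=np.atleast_2d(P); V=np.array(c["view"]);K=np.array(c["intrinsics"])
    q=P@V[:3,:3].T+V[:3,3]; s=np.c_[q[:,0]/-q[:,2],-q[:,1]/-q[:,2]]
    s=s*(1+c["k1"]*(s**2).sum(1,keepdims=True)); return s@K[:2,:2].T+K[:2,2]
def save(n,im): cv2.imwrite(f"pics/{n}.png",im[:,:,::-1])
E
python3 - <<'E'
from h import *
print(get_obs())
for n in("scene","top"):
    c=cam(n); save(n,c["frame"]); print(n,c["intrinsics"],c["k1"],np.round(c["view"],3).tolist())
    for t in("scale","stub_mid","ear_top","tray","index","telltale","drop_bottle","strip_jar","tube_flat"):
        for s in silhouettes(n,t)[:2]: print(t,round(s["p"],2),s["extent"],s["pixels"].sum())
E
```

```text
{'time_s': 0.0, 'qpos': array([-69.03447166,  18.43915349,  -4.01505326,  83.17411232,
         1.2941859 ,  78.54262599,  -3.25911412]), 'joint_velocities': array([-0.0051309 ,  0.12079964,  0.00642136,  0.09363239, -0.09530989,
        0.09079181, -0.0672713 ]), 'effort': array([-1.50081774e-03, -4.91278553e+01, -4.04913062e-01, -3.12542081e+01,
       -6.42033597e-02,  4.34854743e-02,  1.65929691e-04]), 'tool_pos': array([0.2238485 , 0.60964251, 0.22146732]), 'tool_rot': array([-1.79889306e+02,  5.17847021e-03,  1.59844478e+02]), 'force': array([-0.3469792 , -0.58084271,  0.56486149]), 'wrist_torque': array([ 0.00055672, -0.01687362,  0.00975149]), 'grasp_force': 0.0, 'grip_width': 0.0867366246575251}
scene [[425.35612237   0.         320.21165927]
 [  0.         425.35612237 192.90221389]
 [  0.           0.           1.        ]] 0.0296933966739344 [[0.998, 0.054, -0.017, -0.527], [-0.022, 0.647, 0.762, -0.136], [0.052, -0.76, 0.647, -1.168], [0.0, 0.0, 0.0, 1.0]]
scale 0.68 [284.0, 169.9, 402.7, 306.6] 8189
scale 0.37 [342.6, 185.9, 360.6, 222.8] 555
stub_mid 0.7 [288.9, 179.3,
[... 462 characters left out ...]
210.1500808 ]
 [  0.           0.           1.        ]] -0.051589643342316034 [[-0.019, -1.0, -0.016, 0.034], [0.987, -0.022, 0.158, -0.54], [-0.159, -0.012, 0.987, -1.335], [0.0, 0.0, 0.0, 1.0]]
scale 0.75 [310.1, 142.6, 423.5, 250.3] 7223
scale 0.62 [287.3, 169.2, 305.4, 198.9] 446
stub_mid 0.48 [358.4, 222.3, 375.3, 237.7] 50
ear_top 0.72 [307.6, 214.6, 326.0, 258.0] 200
ear_top 0.6 [403.0, 184.0, 419.8, 206.1] 257
tray 0.92 [325.8, 146.8, 419.7, 237.8] 4455
index 0.34 [326.2, 144.1, 422.0, 227.3] 4347
telltale 0.49 [371.2, 221.7, 372.8, 225.8] 5
drop_bottle 0.6 [436.9, 201.0, 450.4, 211.0] 83
strip_jar 0.65 [283.9, 169.1, 305.9, 196.8] 437
tube_flat 0.69 [307.3, 216.2, 325.5, 257.0] 216
```

```bash
python3 - <<'E'
from h import *
for n,(a,b,w,h) in dict(scene=(260,160,160,120),top=(275,130,180,135)).items():
    im=cv2.imread(f"pics/{n}.png")[b:b+h,a:a+w]; cv2.imwrite(f"pics/{n}_c.png",cv2.resize(im,(800,600),interpolation=cv2.INTER_CUBIC))
E
```

```text
(no output)
```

View pics/scene_c.png

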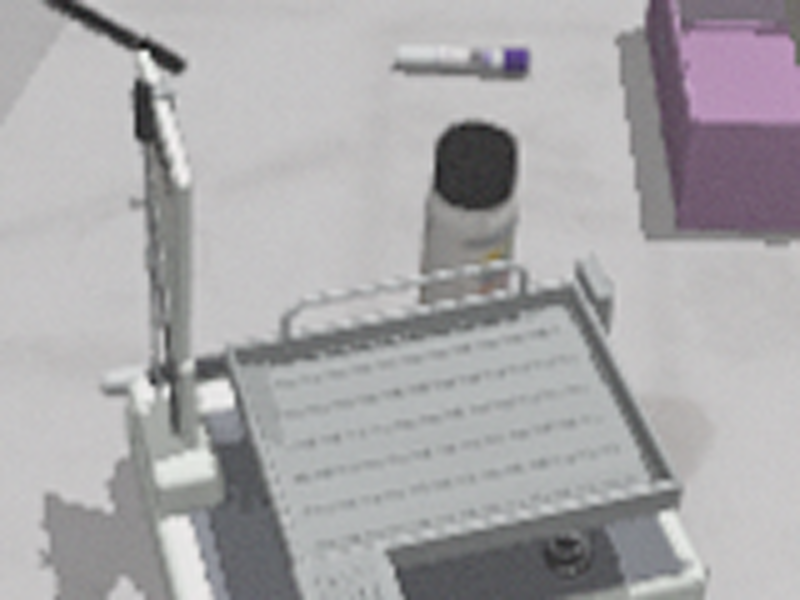

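View pics/top_c.png

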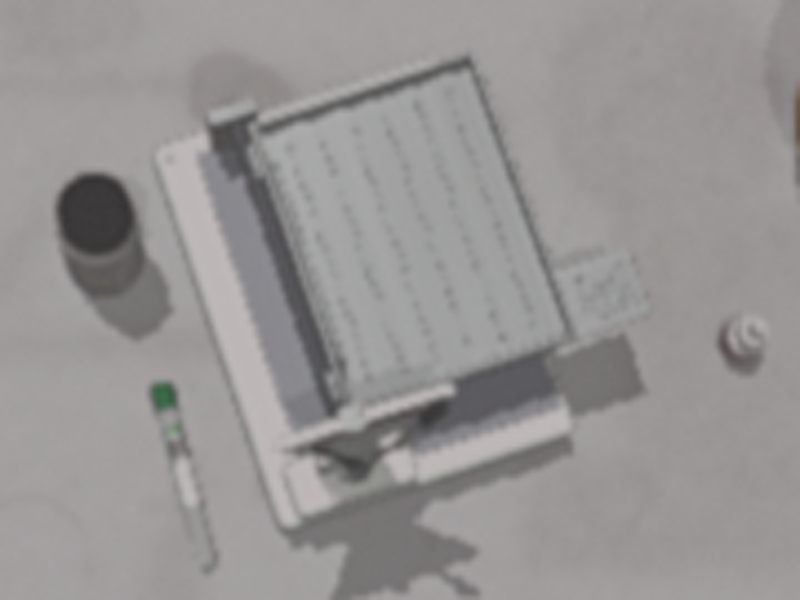

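The scale is yawed about +18°. The tray corners in the top crop are at about (468,57), (572,340), (253,130) and (340,400). The ear is at about (603,298), and the dropper bottle at (743,338) is clear to its right. The scene camera sees the quadrant plate nearly edge-on, at the left of the image. I'll fit the pose and zoom in on the plate top.

```bash
cat >> h.py <<'E'
from scipy.optimize import least_squares
def S2W(p,P):
    P=np.atleast_2d(np.array(P,float)); c,s=np.cos(p[2]),np.sin(p[2])
    return P@np.array([[c,s,0],[-s,c,0],[0,0,1]])+[p[0],p[1],0]
def hand(q,r=.160,dx=0): # point at radius r, in plane offset dx
    a=.18-q; return [-.112+dx,.085+r*np.sin(a),.105+r*np.cos(a)]
E
python3 - <<'E'
from h import *
t=cam("top"); s=cam("scene")
for c in(t,s):
    V=np.array(c["view"]); print("cam at",-V[:3,:3].T@V[:3,3])
px=np.array([[468,57],[572,340],[253,130],[340,400]])/4.444+[275,130]
ps=np.array([[680,490],[575,290],[232,350]])/5+[260,160]   # near-right? assigned below
ct=[[.09,-.07,.123],[-.09,-.07,.123],[.09,.07,.123],[-.09,.07,.123]]
cs=[ct[0],ct[2],ct[3]]
f=lambda p:np.r_[(proj(t,S2W(p,ct))-px).ravel(),(proj(s,S2W(p,cs))-ps).ravel()]
r=least_squares(f,[.65,-.1,.31]); p=r.x; print(p,np.degrees(p[2]),np.round(r.fun,1))
np.save("p.npy",p)
for n,c in(("t",t),("s",s)):
    print(n,"ear",proj(c,S2W(p,[-.067,-.081,.123])).round(1),"bottle")
    for q in(0,.12,.18,.24,.36): print(q,proj(c,S2W(p,[hand(q),hand(q,.171),hand(q,.19),hand(q,.208)])).round(1).tolist())
print("stub .3",S2W(p,hand(.3,.19)),"stub0",S2W(p,hand(0,.19)),"ear",S2W(p,[-.067,-.081,.123]))
a=cv2.resize(t["frame"][205:255,330:390],(600,500),interpolation=cv2.INTER_CUBIC); save("tz",a)
b=cv2.resize(s["frame"][165:240,275:315],(320,600),interpolation=cv2.INTER_CUBIC); save("sz",b)
save("z",np.hstack([a[:,:470],np.vstack([b[:500]])]))
E
```

```text
cam at [0.32235395 0.00628968 1.40444764]
cam at [ 0.5844253  -0.77201553  0.85060763]
[ 0.60050417 -0.09151787  0.28109288] 16.105435391065416 [ 2.3 -2.   1.3 -0.2 -0.9 -2.7  0.8  2.7 -0.1 -0.6  0.6 -2.5 -2.  -2. ]
t ear [[406.2 196.5]] bottle
0 [[339.2, 229.4], [338.4, 229.0], [337.1, 228.4], [335.7, 227.9]]
0.12 [[347.4, 226.7], [347.2, 226.2], [347.0, 225.2], [346.7, 224.3]]
0.18 [[351.4, 225.4], [351.6, 224.8], [352.0, 223.7], [352.3, 222.5]]
0.24 [[355.5, 224.2], [356.0, 223.4], [356.9, 222.1], [357.8, 220.9]]
0.36 [[363.5, 221.8], [364.7, 220.9], [366.7, 219.3], [368.7, 217.7]]
s ear [[328.7 274.5]] bottle
0 [[288.5, 172.8], [288.0, 168.5], [287.2, 160.9], [286.4, 153.5]]
0.12 [[289.9, 177.0], [289.5, 173.0], [288.9, 165.8], [288.2, 158.8]]
0.18 [[290.6, 179.5], [290.3, 175.6], [289.7, 168.7], [289.2, 162.0]]
0.24 [[291.4, 182.3], [291.1, 178.5], [290.7, 171.9], [290.2, 165.5]]
0.36 [[293.0, 188.5], [292.9, 185.2], [292.6, 179.3], [292.4, 173.6]]
stub .3 [[ 0.47563005 -0.06277596  0.29363364]] stub0 [[ 0.45988423 -0.00824273  0.2919303 ]] ear [[ 0.5586036  -0.18792504  0.123     ]]
```

View pics/z.png

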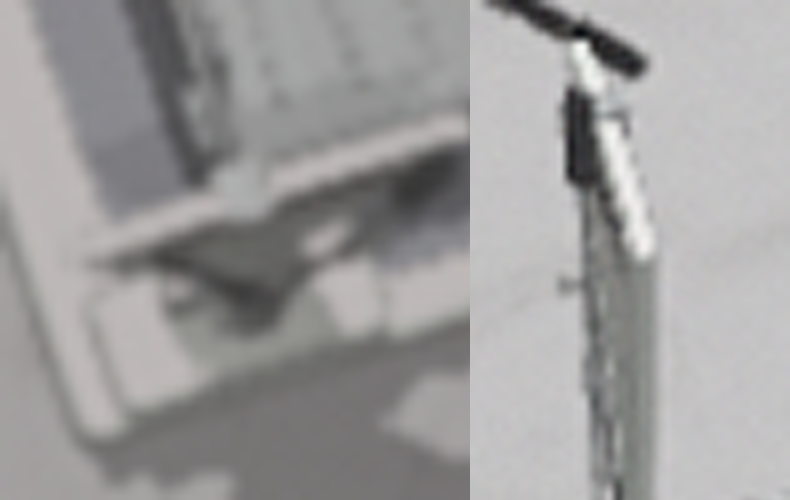

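The top zoom shows the clip at about px (354,223.5) and the dark stub at about (371,223). The scene shows the stub at about (288.7,182) and the clip at about (292.5,177). I'll refit jointly with the stub, clip and housing corners.

```bash
python3 - <<'E'
from h import *
t=cam("top"); s=cam("scene")
T=lambda l:np.array(l)/4.444+[275,130]
Sc=lambda l:np.array(l)/5+[260,160]
tr=T([[468,57],[572,340],[253,130],[340,400]])
ho=T([[287,525],[156,152],[572,430]])
sc=Sc([[680,490],[580,290],[230,350]])
# params x,y,yaw, trayhx,trayhy, housing cx,cy, qtt, qidx, clip dx, earx
def model(p):
    hx,hy=p[3],p[4]; C=[[hx,-hy,.123],[-hx,-hy,.123],[hx,hy,.123],[-hx,hy,.123]]
    H=[[p[5]-.125,p[6]+.095,.045],[p[5]+.125,p[6]+.095,.045],[p[5]-.125,p[6]-.095,.045]]
    W=lambda P:S2W(p,P)
    st=W(hand(p[7],.19)); ix=W(hand(p[8],.169,p[9]))
    return [(t,W(C),tr,1),(t,W(H),ho,1),(s,W([C[0],C[2],C[3]]),sc,1),(t,st,[[371,223]],1),(s,st,[[288.8,182.2]],1),
     (t,ix,[[354,223.5]],1),(s,ix,[[292.5,177]],1),(t,W([p[10],-.081,.123]),T([[603,298]]),1)]
def f(p): return np.r_[np.concatenate([((proj(c,P)-o)*w).ravel() for c,P,o,w in model(p)]),(p[3]-.088)/.003,(p[4]-.068)/.003,(p[9]-.012)/.01]
for loss in("linear","soft_l1"):
    r=least_squares(f,[.6,-.09,.31,.09,.07,0,0,.31,.17,.01,-.067],loss=loss); p=r.x
    print(p.round(4)); print(f(p).round(1))
np.save("p.npy",p)
print("stub",S2W(p,hand(p[7],.19)),"stub0",S2W(p,hand(0,.19)),"ear",S2W(p,[p[10],-.081,.123]),"idx",S2W(p,hand(p[8],.169,p[9])))
E
```

```text
[ 0.599  -0.0938  0.2998  0.0873  0.0673 -0.0087  0.0303  0.3735  0.1898
  0.0065 -0.0715]
[ 1.8 -0.4  1.3 -1.   0.9 -0.8  3.2  2.2 -1.2  1.3 -0.9 -1.7  2.1  0.2
 -2.1 -1.2 -2.4 -1.3 -1.4 -0.2 -1.1 -3.3  3.  -0.7 -0.5 -0.5 -0.4  0.6
 -2.7  1.  -0.2 -0.2 -0.6]
[ 0.5993 -0.0934  0.2991  0.087   0.0667 -0.0091  0.0285  0.3842  0.1922
  0.006  -0.0701]
[ 1.5 -0.3  0.9 -1.1  1.  -0.9  3.2  1.9 -0.7  1.1 -0.4 -1.9  2.6  0.1
 -2.2 -1.4 -2.3 -1.2 -1.1 -0.2 -0.5 -3.7  3.3 -0.1 -0.5 -0.5 -0.4  0.6
 -3.1  0.4 -0.3 -0.4 -0.6]
stub [[ 0.47856153 -0.08198337  0.29105388]] stub0 [[ 0.45718654 -0.01266648  0.2919303 ]] ear [[ 0.55619343 -0.19144551  0.123     ]] idx [[ 0.47359534 -0.0453538   0.2739875 ]]
```

```bash
python3 - <<'E'
from h import *
t=cam("top"); s=cam("scene")
def tri(a,b):
    r=least_squares(lambda P:np.r_[(proj(t,P)-a).ravel(),(proj(s,P)-b).ravel()],[.5,-.05,.27]); return r.x.round(4),r.fun.round(1)
print("stub",tri([371,223],[288.8,182.2]),"clip",tri([354,223.5],[292.5,177]))
print("plate L",tri([339,230.5],[(580-470)/8+275,170.5]),"R",tri([376.3,217.5],[(645-470)/8+275,197]))
print("far left tray",tri(np.array([253,130])/4.444+[275,130],np.array([580,290])/5+[260,160]))
print("far right tray",tri(np.array([468,57])/4.444+[275,130],np.array([680,490])/5+[260,160]))
for n in("top","scene"):
  for q in("ear_top","drop_bottle","scale"):
    for k in silhouettes(n,q)[:3]:
      ys,xs=np.nonzero(k["pixels"]); print(n,q,k["p"],k["extent"],xs.mean(),ys.mean())
im=cv2.resize(s["frame"][230:370,260:430],(800,600)); 
E
```

```text
stub (array([ 0.471 , -0.0827,  0.291 ]), array([-0.1, -0.3, -0.3,  0.1])) clip (array([ 0.4734, -0.046 ,  0.2759]), array([-0.2, -0.6, -0.6,  0.1]))
plate L (array([ 0.4602, -0.0123,  0.2675]), array([-0.2, -0.9, -0.9,  0.2])) R (array([ 0.4875, -0.0971,  0.2628]), array([-0.1, -0.5, -0.5,  0.1]))
far left tray (array([ 0.666 , -0.001 ,  0.1149]), array([-0.2, -1.3, -1.2,  0.3]))
far right tray (array([ 0.7063, -0.1282,  0.1139]), array([-0.1, -0.9, -0.7,  0.2]))
top ear_top 0.63 [401.6, 184.8, 422.2, 205.4] 410.7305194805195 195.57792207792207
top ear_top 0.59 [326.6, 144.5, 419.6, 237.6] 368.14305333028153 183.7141222247654
top ear_top 0.27 [310.0, 141.8, 420.7, 250.9] 360.2547682027008 194.26186830015314
top drop_bottle 0.55 [434.2, 200.6, 448.7, 211.6] 442.1058823529412 205.91764705882352
top scale 0.69 [311.2, 141.4, 420.8, 251.1] 360.0853538892782 193.99971969166083
scene ear_top 0.91 [316.7, 267.6, 339.3, 289.2] 329.9082840236686 278.9556213017751
scene ear_top 0.24 [319.9, 335.9, 328.2, 359.9] 322.4474885844749 348.2648401826484
scene drop_bottle 0.67 [317.5, 337.2, 327.8, 360.1] 322.04347826086956 347.96521739130435
scene scale 0.67 [284.9, 173.6, 402.3, 302.3] 339.185409941898 256.56333118140736
scene scale 0.63 [344.8, 186.2, 362.7, 222.2] 353.3520140105079 201.4430823117338
```

Call:
play_rows(steps=[[[0, 0, -0.03, 0, 0, -0.132, 0], [0, 0, -0.03, 0, 0, -0.132, 0], [0, 0, -0.03, 0, 0, -0.132, 0], [0, 0, -0.03, 0, 0, -0.132, 0], [0, 0, -0.02, 0, 0, -0.133, 0], [0, 0, 0, 0, 0, 0, 0], [0, 0, 0, 0, 0, 0, 0]]], force=20)

```text
time_s: 2.3
tool_pos: [0.224, 0.6102, 0.3623]
tool_rot: [180.0, 0.0, -162.4]
force: [-0.3, -0.2, -0.9]
grip_width: 0.0386
grasp_force: 0.0
```

Call:
play_rows(steps=[[[-0.019, -0.042, 0, 0, 0, 0, 0], [-0.019, -0.042, 0, 0, 0, 0, 0], [-0.019, -0.042, 0, 0, 0, 0, 0], [-0.019, -0.042, 0, 0, 0, 0, 0], [-0.019, -0.042, 0, 0, 0, 0, 0], [-0.019, -0.042, 0, 0, 0, 0, 0], [-0.019, -0.042, 0, 0, 0, 0, 0], [-0.019, -0.042, 0, 0, 0, 0, 0], [-0.019, -0.042, 0, 0, 0, 0, 0], [0, 0, 0, 0, 0, 0, 0], [0, 0, 0, 0, 0, 0, 0]]])

```text
time_s: 3.4
tool_pos: [0.5022, 0.3007, 0.3607]
tool_rot: [-180.0, -0.2, -162.6]
force: [-1.0, 1.4, -0.8]
grip_width: 0.0004
grasp_force: 0.0
```

Call:
play_rows(steps=[[[0.014, -0.041, 0, 0, 0, 0, 0], [0.014, -0.041, 0, 0, 0, 0, 0], [0.014, -0.041, 0, 0, 0, 0, 0], [0.014, -0.041, 0, 0, 0, 0, 0], [0.014, -0.041, 0, 0, 0, 0, 0], [0.014, -0.041, 0, 0, 0, 0, 0], [0.014, -0.041, 0, 0, 0, 0, 0], [0.014, -0.041, 0, 0, 0, 0, 0], [0.014, -0.041, 0, 0, 0, 0, 0], [0.014, -0.041, 0, 0, 0, 0, 0], [0, 0, 0, 0, 0, 0, 0], [0, 0, 0, 0, 0, 0, 0]]])

```text
time_s: 4.6
tool_pos: [0.4932, -0.1299, 0.3618]
tool_rot: [179.9, -0.0, -162.3]
force: [-0.3, 1.4, 0.1]
grip_width: 0.0003
grasp_force: 0.0
```

```bash
python3 - <<'E'
from h import *
o=get_obs(); P=o["tool_pos"]; print(P,o["force"],"u",P[:2]@[.953,.304],"v",P[:2]@[-.304,.953])
for n,(a,b) in dict(scene=(250,120),top=(325,190)).items():
    c=cam(n); print(proj(c,P))
    im=cv2.resize(c["frame"][b:b+90,a:a+80],(400,450),interpolation=cv2.INTER_CUBIC); globals()[n]=im
save("two",np.hstack([scene,top]))
E
```

```text
[ 0.49318681 -0.12991982  0.36180948] [-0.31550971  1.35086192  0.05957416] u 0.43051140072277516 v -0.2737423752829439
[[294.92839919 169.15234484]]
[[396.08211865 206.95316886]]
```

View pics/two.png

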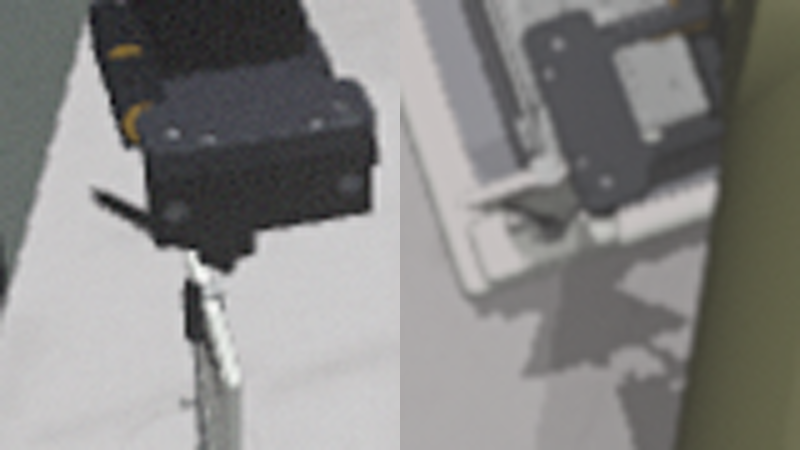

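The left half shows the gripper up and right of the stub, with the stub at px (289,182) and the fingertip at about (297,173). It is clear to lower.

Call:
play_rows(steps=[[[0.004, 0, 0.025, 0, 0, 0, 0], [0, 0, 0.025, 0, 0, 0, 0], [0, 0, 0.024, 0, 0, 0, 0], [0, 0, 0, 0, 0, 0, 0], [0, 0, 0, 0, 0, 0, 0]]])

```text
time_s: 5.2
tool_pos: [0.4898, -0.1306, 0.2888]
tool_rot: [180.0, -0.0, -162.1]
force: [0.6, 0.6, -0.0]
grip_width: 0.0005
grasp_force: 0.0
```

Call:
play_rows(steps=[[[0, 0.006, 0, 0, 0, 0, 0], [0, 0.006, 0, 0, 0, 0, 0], [0, 0.006, 0, 0, 0, 0, 0], [0, 0.006, 0, 0, 0, 0, 0], [0, 0.006, 0, 0, 0, 0, 0], [0, 0.006, 0, 0, 0, 0, 0], [0, 0.006, 0, 0, 0, 0, 0], [0, 0.006, 0, 0, 0, 0, 0], [0, 0.006, 0, 0, 0, 0, 0], [0, 0.006, 0, 0, 0, 0, 0], [0, 0, 0, 0, 0, 0, 0], [0, 0, 0, 0, 0, 0, 0]]])

```text
time_s: 6.4
tool_pos: [0.4712, -0.0749, 0.2885]
tool_rot: [180.0, 0.0, -162.3]
force: [-0.5, 0.3, 0.2]
grip_width: 0.0007
grasp_force: 0.0
```

```bash
python3 - <<'E'
from h import *
o=get_obs(); P=o["tool_pos"]; print(P,o["force"],"u",P[:2]@[.953,.304],"v",P[:2]@[-.304,.953])
for n,(a,b) in dict(scene=(250,120),top=(325,190)).items():
    c=cam(n); print(proj(c,P))
    im=cv2.resize(c["frame"][b:b+90,a:a+80],(400,450),interpolation=cv2.INTER_CUBIC); globals()[n]=im
save("three",np.hstack([scene,top]))
E
```

```text
[ 0.47122177 -0.07493085  0.28852074] [-0.52788399  0.2677022   0.1945634 ] u 0.42629537162402836 v -0.21466052239307792
[[289.09901889 180.88589003]]
[[367.31467099 222.854883  ]]
```

View pics/three.png

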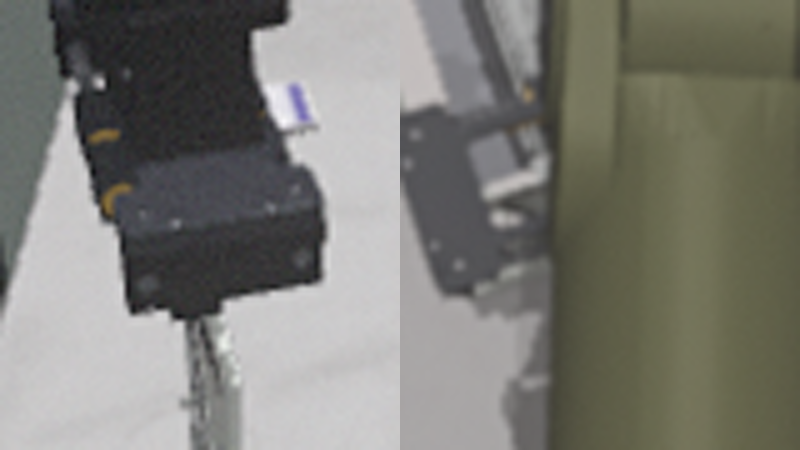

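The fingertip now covers the stub's former position at px (290,181), and the stub no longer shows to its right. I'll continue left while watching the force.

Call:
play_rows(steps=[[[0, 0.006, 0, 0, 0, 0, 0], [0, 0.006, 0, 0, 0, 0, 0], [0, 0.006, 0, 0, 0, 0, 0], [0, 0.005, 0, 0, 0, 0, 0], [0, 0, 0, 0, 0, 0, 0], [0, 0, 0, 0, 0, 0, 0]]])

```text
time_s: 7.1
tool_pos: [0.4643, -0.053, 0.2886]
tool_rot: [180.0, 0.0, -162.3]
force: [0.4, 0.4, 0.9]
grip_width: 0.0007
grasp_force: 0.0
```

Call:
play_rows(steps=[[[0, 0.003, 0, 0, 0, 0, 0], [0, 0.003, 0, 0, 0, 0, 0], [0, 0, 0, 0, 0, 0, 0]]])

```text
time_s: 7.4
tool_pos: [0.4624, -0.047, 0.2885]
tool_rot: [180.0, 0.0, -162.3]
force: [-0.1, 0.8, -0.0]
grip_width: 0.0005
grasp_force: 0.0
```

Call:
play_rows(steps=[[[0, 0.003, 0, 0, 0, 0, 0], [0, 0, 0, 0, 0, 0, 0]]])

```text
time_s: 7.6
tool_pos: [0.4614, -0.0442, 0.2886]
tool_rot: [180.0, 0.0, -162.3]
force: [0.6, 0.7, -0.1]
grip_width: 0.0004
grasp_force: 0.0
```

Call:
play_rows(steps=[[[0, 0.003, 0, 0, 0, 0, 0], [0, 0, 0, 0, 0, 0, 0]]])

```text
time_s: 7.8
tool_pos: [0.4605, -0.0413, 0.2885]
tool_rot: [180.0, 0.0, -162.3]
force: [0.4, -0.2, -0.7]
grip_width: 0.0006
grasp_force: 0.0
```

Call:
play_rows(steps=[[[0, 0.003, 0, 0, 0, 0, 0], [0, 0, 0, 0, 0, 0, 0]]])

```text
time_s: 8.0
tool_pos: [0.4596, -0.0384, 0.2886]
tool_rot: [180.0, 0.0, -162.2]
force: [0.1, 0.5, -1.0]
grip_width: 0.0004
grasp_force: 0.0
```

Call:
play_rows(steps=[[[0, 0.003, 0, 0, 0, 0, 0], [0, 0, 0, 0, 0, 0, 0]]])

```text
time_s: 8.2
tool_pos: [0.4587, -0.0356, 0.2885]
tool_rot: [180.0, 0.0, -162.3]
force: [-0.4, -0.2, 0.2]
grip_width: 0.0003
grasp_force: 0.0
```

Call:
play_rows(steps=[[[0, 0.003, 0, 0, 0, 0, 0], [0, 0, 0, 0, 0, 0, 0]]])

```text
time_s: 8.4
tool_pos: [0.4584, -0.0348, 0.2886]
tool_rot: [-179.8, 0.0, -162.4]
force: [1.8, -3.9, -1.7]
grip_width: 0.0005
grasp_force: 2.1
```

At the stop (about 4 N). Now retreat right and move above the ear.

Call:
play_rows(steps=[[[0, -0.01, 0, 0, 0, 0, 0], [0, -0.03, 0, 0, 0, 0, 0], [0, -0.03, 0, 0, 0, 0, 0], [-0.015, -0.036, 0, 0, 0, 0, 0], [-0.015, -0.036, 0, 0, 0, 0, 0], [-0.016, -0.036, 0, 0, 0, 0, 0], [0, 0, 0, 0, 0, 0, 0], [0, 0, 0, 0, 0, 0, 0]]])

```text
time_s: 9.2
tool_pos: [0.5558, -0.1891, 0.2877]
tool_rot: [180.0, -0.1, -162.4]
force: [-0.3, -0.2, -0.8]
grip_width: 0.0004
grasp_force: 0.0
```

```bash
python3 - <<'E'
from h import *
o=get_obs(); P=o["tool_pos"]; print(P,o["force"],"u",P[:2]@[.953,.304],"v",P[:2]@[-.304,.953])
C={}
for n,(a,b,w,h) in dict(scene=(270,140,60,75),top=(325,195,60,75)).items():
    c=cam(n); C[n]=c; print(proj(c,P))
    globals()[n]=cv2.resize(c["frame"][b:b+h,a:a+w],(400,500),interpolation=cv2.INTER_CUBIC)
save("four",np.hstack([scene,top]))
E=least_squares(lambda X:np.r_[(proj(C["top"],X)-[410.7,195.6]).ravel(),(proj(C["scene"],X)-[329.5,278]).ravel()],[.55,-.19,.12]); print("ear",E.x,E.fun)
E
```

```text
[ 0.55575665 -0.18914959  0.28765925] [-0.25547607 -0.23355072 -0.83551143] u 0.4721346142935988 v -0.34920957636687866
[[326.76745373 219.7172139 ]]
[[417.39194062 184.10493406]]
ear [ 0.56058172 -0.19905332  0.12536273] [-0.0280962  -0.11195176 -0.09416804  0.02250946]
```

View pics/four.png

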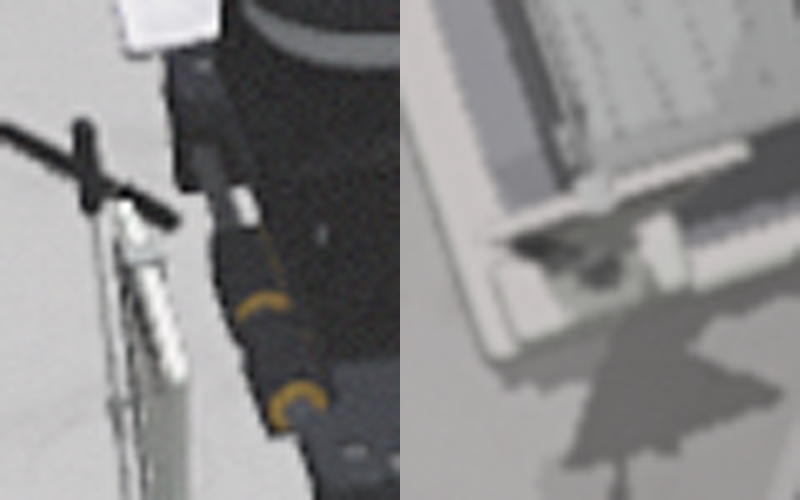

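The stub now stands at the left end, at scene px (283,165) and top px about (343,232). The clip is at top px (354,223) and scene px (292,175). Next I'll compute the index angle from these.

```bash
python3 - <<'E'
from h import *
t=cam("top"); s=cam("scene")
def tri(a,b):
    r=least_squares(lambda P:np.r_[(proj(t,P)-a).ravel(),(proj(s,P)-b).ravel()],[.5,-.05,.27]); print(r.fun.round(1)); return r.x
uv=lambda P:(P[:2]@[.953,.304],P[:2]@[-.304,.953],P[2])
for n,a,b in(("s0",[343,231.7],[283.2,164.75]),("s1",[371,223],[288.8,182.2]),("clip",[354.1,223.3],[292.1,176])):
    print(n,np.round(uv(tri(a,b)),4))
# full rigid: unknown hinge u,v and z offset, with q_tt1,q_idx
R=np.array([[.953,.304],[-.304,.953]])
def W(p,q,r,du=0): 
    a=.18-q; u,v=p[0]+du,p[1]+r*np.sin(a); return np.r_[R.T@[u,v],p[2]+r*np.cos(a)]
def f(p): return np.r_[(proj(t,W(p,0,.19))-[343,231.7]).ravel(),(proj(s,W(p,0,.19))-[283.2,164.75]).ravel(),
 (proj(t,W(p,p[3],.19))-[371,223]).ravel(),(proj(s,W(p,p[3],.19))-[288.8,182.2]).ravel(),
 (proj(t,W(p,p[4],.168,p[5]))-[354.1,223.3]).ravel(),(proj(s,W(p,p[4],.168,p[5]))-[292.1,176]).ravel(),(p[2]-.105)/.003,(p[5]-.01)/.01]
r=least_squares(f,[.427,-.19,.105,.31,.17,.01]); print(r.x.round(4),r.fun.round(1))
E
```

```text
[ 0.   0.1  0.1 -0. ]
s0 [ 0.4248 -0.1576  0.2906]
[-0.1 -0.3 -0.3  0.1]
s1 [ 0.4238 -0.222   0.291 ]
[-0.1 -0.4 -0.4  0.1]
clip [ 0.4368 -0.1878  0.2789]
[ 0.4238 -0.192   0.1057  0.3417  0.1453  0.0132] [ 0.3  0.2 -0.3 -0.6  0.3 -0.7 -0.1 -0.6 -0.9 -0.1 -0.2  1.5  0.2  0.3]
```

Call:
play_rows(steps=[[[0, -0.008, 0.03, 0, 0, 0, 0], [0, -0.007, 0.03, 0, 0, 0, 0], [0, 0, 0.03, 0, 0, 0, 0], [0, 0, 0.03, 0, 0, 0, 0], [0, 0, 0.025, 0, 0, 0, 0], [0, 0, 0.01, 0, 0, 0, 0], [0, 0, 0, 0, 0, 0, 0], [0, 0, 0, 0, 0, 0, 0]]])

```text
time_s: 10.2
tool_pos: [0.5612, -0.2029, 0.1351]
tool_rot: [-180.0, 0.1, -162.3]
force: [-0.2, -0.7, -0.0]
grip_width: 0.0007
grasp_force: 0.0
```

Call:
play_rows(steps=[[[0, 0, 0.003, 0, 0, 0, 0], [0, 0, 0.003, 0, 0, 0, 0], [0, 0, 0.003, 0, 0, 0, 0], [0, 0, 0.003, 0, 0, 0, 0], [0, 0, 0, 0, 0, 0, 0]]])

```text
time_s: 10.7
tool_pos: [0.5606, -0.2032, 0.1215]
tool_rot: [-180.0, 0.0, -162.3]
force: [0.3, -0.4, 1.4]
grip_width: 0.0004
grasp_force: 0.8
```

Call:
play_rows(steps=[[[0, 0, 0.003, 0, 0, 0, 0], [0, 0, 0.003, 0, 0, 0, 0], [0, 0, 0.002, 0, 0, 0, 0], [0, 0, 0, 0, 0, 0, 0], [0, 0, 0, 0, 0, 0, 0]]])

```text
time_s: 11.2
tool_pos: [0.5608, -0.2036, 0.1139]
tool_rot: [-179.9, 0.0, -162.3]
force: [1.8, -3.0, 2.9]
grip_width: 0.0006
grasp_force: 1.7
```

Call:
play_rows(steps=[[[0, 0, 0.003, 0, 0, 0, 0], [0, 0, 0.003, 0, 0, 0, 0], [0, 0, 0.003, 0, 0, 0, 0], [0, 0, 0, 0, 0, 0, 0], [0, 0, 0, 0, 0, 0, 0]]])

```text
time_s: 11.7
tool_pos: [0.5607, -0.2036, 0.1048]
tool_rot: [-179.9, 0.0, -162.3]
force: [1.4, -4.1, 4.5]
grip_width: 0.0006
grasp_force: 2.6
```

```bash
python3 - <<'E'
from h import *
o=get_obs(); print(o["tool_pos"],o["force"])
for n,(a,b,w,h) in dict(scene=(270,140,60,75),top=(325,195,60,75)).items():
    c=cam(n)
    globals()[n]=cv2.resize(c["frame"][b:b+h,a:a+w],(400,500),interpolation=cv2.INTER_CUBIC)
    if n=="scene":
        p=[.4238,-.192,.1057]; R=np.array([[.953,.304],[-.304,.953]])
        for q in(0,.06,.09,.12,.15,.18): 
            a_=.18-q; W=np.r_[R.T@[p[0],p[1]+.19*np.sin(a_)],p[2]+.19*np.cos(a_)]; print(q,((proj(c,W)-[270,140])*6.667).round(0))
save("five",np.hstack([scene,top]))
E
```

```text
[ 0.56073676 -0.20355257  0.10477758] [ 1.39584709 -4.08678309  4.54404725]
0 [[ 86. 161.]]
0.06 [[ 92. 177.]]
0.09 [[ 95. 185.]]
0.12 [[ 98. 194.]]
0.15 [[102. 204.]]
0.18 [[105. 214.]]
```

View pics/five.png

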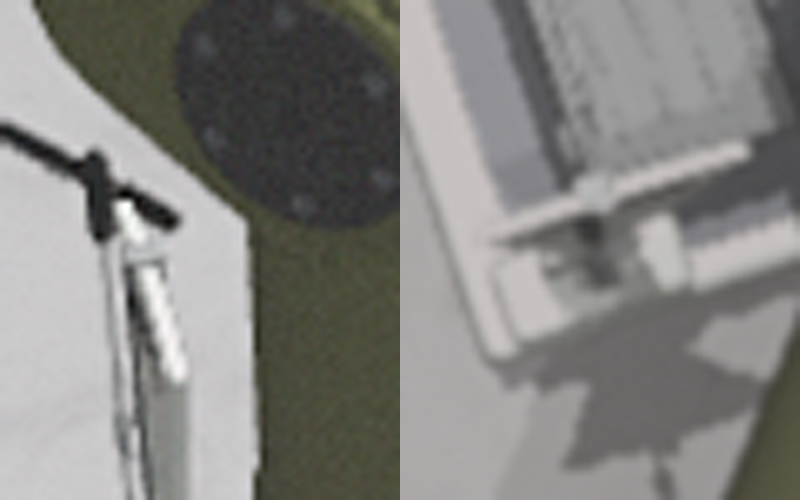

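The stub in the scene view is now at crop (99,195), which gives telltale ≈0.11. The top view shows it just short of the clip line. About 6 mm more to go.

Call:
play_rows(steps=[[[0, 0, 0.002, 0, 0, 0, 0], [0, 0, 0.002, 0, 0, 0, 0], [0, 0, 0.002, 0, 0, 0, 0], [0, 0, 0, 0, 0, 0, 0], [0, 0, 0, 0, 0, 0, 0], [0, 0, 0, 0, 0, 0, 0], [0, 0, 0, 0, 0, 0, 0], [0, 0, 0, 0, 0, 0, 0]]])

```text
time_s: 12.6
tool_pos: [0.5606, -0.2032, 0.099]
tool_rot: [-180.0, 0.0, -162.3]
force: [1.8, -3.2, 4.9]
grip_width: 0.0006
grasp_force: 3.1
```

```bash
python3 - <<'E'
from h import *
o=get_obs(); print(o["tool_pos"],o["force"])
b=None
for n,(a,b_,w,h) in dict(scene=(280,150,20,35),top=(338,212,32,30)).items():
    fs=np.mean([read_camera(n)["frame"].astype(float) for _ in range(3)],0).astype(np.uint8)
    globals()[n]=cv2.resize(fs[b_:b_+h,a:a+w],(w*16,h*16),interpolation=cv2.INTER_CUBIC)[:480]
save("six",np.hstack([scene,top]))
E
```

```text
[ 0.56061006 -0.2032356   0.0989543 ] [ 1.79994485 -3.18577659  4.88666229]
```

View pics/six.png

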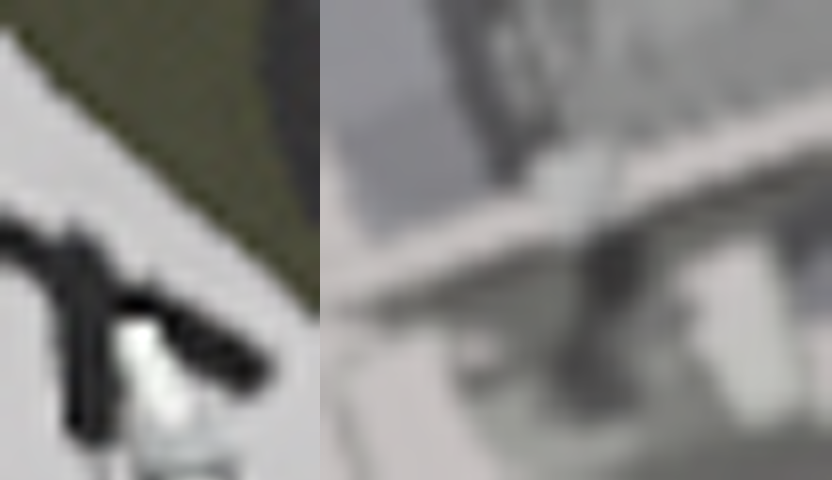

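```bash
python3 - <<'E'
from h import *
t=cam("top"); R=np.array([[.953,.304],[-.304,.953]])
def vat(px,z,u=None):
    r=least_squares(lambda w:(proj(t,np.r_[R.T@w,z])-px).ravel(),[.43,-.19]); return r.x
for n,px,z,rr in(("stub",[356.3,228.6],.293,.19),("clip",[353.6,223.75],.274,.169),("stub0",[343,231.7],.292,.19),("stub1",[371,223],.293,.19)):
    u,v=vat(px,z); print(n,u.round(4),v.round(4),"q",[round(.18-np.arcsin((v-h)/rr),3) for h in(-.1915,-.194,-.189)])
o=get_obs(); print(o["time_s"])
E
```

```text
stub 0.4214 -0.1871 q [np.float64(0.157), np.float64(0.144), np.float64(0.17)]
clip 0.4355 -0.1866 q [np.float64(0.151), np.float64(0.136), np.float64(0.166)]
stub0 0.4245 -0.1575 q [np.float64(-0.0), np.float64(-0.013), np.float64(0.013)]
stub1 0.4226 -0.2215 q [np.float64(0.339), np.float64(0.325), np.float64(0.352)]
12.95
```

The stub and clip agree within about 0.006 rad. I'll release straight up and clear away.

Call:
play_rows(steps=[[[0, 0, 0, 0, 0, 0, 0], [0, 0, 0, 0, 0, 0, 0], [0, 0, -0.004, 0, 0, 0, 0], [0, 0, -0.006, 0, 0, 0, 0], [0, 0, -0.008, 0, 0, 0, 0], [0, 0, -0.01, 0, 0, 0, 0], [0, 0, -0.02, 0, 0, 0, 0], [0, 0, -0.04, 0, 0, 0, 0], [0, 0, -0.04, 0, 0, 0, 0], [0, 0, -0.04, 0, 0, 0, 0], [0, 0, 0, 0, 0, 0, 0], [0, 0, 0, 0, 0, 0, 0]]])

```text
time_s: 14.15
tool_pos: [0.5602, -0.2017, 0.2669]
tool_rot: [179.9, 0.0, -162.2]
force: [0.5, 0.3, 0.1]
grip_width: 0.0002
grasp_force: 0.0
```

```bash
python3 - <<'E'
from h import *
o=get_obs(); print(o["tool_pos"],o["force"])
for n,(a,b_,w,h) in dict(scene=(280,150,20,35),top=(338,212,32,30)).items():
    fs=np.mean([read_camera(n)["frame"].astype(float) for _ in range(3)],0).astype(np.uint8)
    globals()[n]=cv2.resize(fs[b_:b_+h,a:a+w],(w*16,h*16),interpolation=cv2.INTER_CUBIC)[:480]
save("seven",np.hstack([scene,top]))
E
```

```text
[ 0.56018077 -0.20173143  0.26693854] [0.47703466 0.27194175 0.14844765]
```

View pics/seven.png

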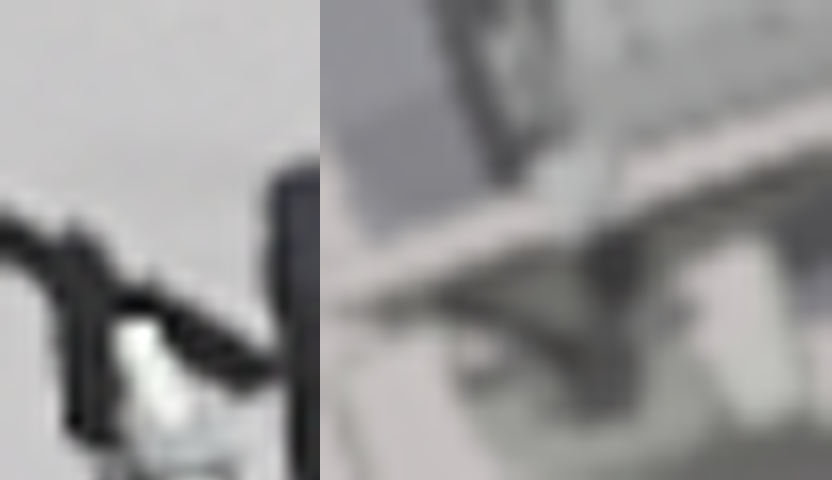

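The stub stayed in place at the clip, crop (613,265) beside (570,188). The pointer has swung back to the left end, so the tray is up, and the arm is clear of everything.

```bash
python3 -c "
from cell import *
print(sign_off())"
```

```text
the job is handed in; nothing more can be done
None
```

The job is handed in: the tell-tale hand was pushed back to zero, the ear was pressed to the index and held for over 0.3 s, and the tray is back up with the hand standing at the index clip (within about 0.006 rad by camera); sign-off gave no verdict.

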